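Raise the type-cleaning hood's sash to the red band

ROBOT

A 6-joint arm with a two-finger parallel gripper is mounted at the origin on the work surface. World frame = base frame: x ahead of the robot, y to its left, z up, the work surface at z = 0. Lengths are in mm, angles in degrees, forces in N, time in s.
With the tool pointing down it reaches from about 350 to 850 mm from the base axis. Payload 8.1 kg.
Tool frame: the origin (TCP) lies between the finger pads; the fingertips stand 17 mm ahead of it and the grasp point (between the pads) lies 2 mm behind it; z points along the fingers, y is the line along which they close (so a half turn about z gives the same grasp; the last joint's range is limited). The gripper opens to 85 mm and grips with 20 to 120 N. Pads are 22 mm wide; open, the fingers measure 114 mm over their backs; the gripper's body (76 mm by 85 mm) begins 54 mm behind the grasp point. The pads swing forward as they close: fully open they stand 13 mm farther back than shut.
Start: joints at [66.727, 7.471, 85.268, -0, 87.261, -4.893], TCP at [189.174, 569.402, 248.292] pointing down, gripper open.
Joint ranges: [-169.43, 169.43], [-51.17, 129.36], [1.28, 143.12], [-76.62, 256.62], [0, 156.53], [-152.29, 152.29]. Speed limits (degrees/s): [136.94, 136.94, 159.86, 180, 180, 180].

INTERFACE

Orientations are given as [roll, pitch, yaw] about the fixed x, y, z axes, in that order (R = Rz(yaw) Ry(pitch) Rx(roll)).
In Python, from bench import sense, snapshot, hand_in, trace, place_of gives the robot as it stands.
- The arm moves only by the shell command python3 -m handwheel 'ROWS' [FORCE]. ROWS is JSON, a list of rows, each a list of 7 numbers: the opening, from -1 (shut) to 1 (fully open), then the shift along the tool's x, y, z in cm, then the turn, a rotation vector about the tool's x, y, z in rad. A call has 1 to 12 rows; each row shifts and turns the commanded pose from where the row before left it, along the tool's axes as they then stand; what a row does not reach is not made up. A row lasts 1/12 s, in which the tool goes at most 41.7 mm and 7.16 degrees, less where a joint would pass 70% of its speed; a pose out of reach is approached as far as the arm can. A call with a gripper value outside its range is refused whole. The fingers move at their own pace and stop on an object; FORCE is the grip in N (left out, the last holds). Time passes only in rows, so rows that do not move let the fingers close. It gives the time, the measured TCP pose, the force, the opening and the grip force at its end, in the units of the state.
- sense(): the state, without advancing time (a new reading comes with each control period).
- snapshot(name): name is "scene" or "top" or "wrist"; returns a dict with "image" (384x512x3 uint8, red, green, blue), "intrinsics" (3x3 intrinsics, pixels), "k1" (the pictures are not rectified: a ray, as slopes to the right and down, at radius r is drawn at 1 + k1 r^2 times it, then the intrinsics apply), "R" (3x3) and "t" (3): a world point X has camera coordinates R X + t. Camera axes: x right, y down, z forward; pixel columns grow to the right and rows downward; lengths in mm; the calibration is good to about 2 mm. A picture is of the moment at which its call begins. There is no depth.
- hand_in(): hands the job in; it is judged then, once.
Trained networks look in a picture, given as the dict that the camera call returned (one of the last four; its "shot" number tells which), for a name from the list of things; names that differ only in an ending like _2 or _b are one class to them, and where a whole thing is asked for, a point or a joint stands for the part that bears it (a point fixed in the world has none). Each returns a list of dicts, best first, with "conf" (0 to 1); they miss things now and then, are a little off and sometimes report something else, mostly with a low value. They report only what shows in the picture. A call takes as long as a camera call.
- trace(picture, query): "pixels" (384x512 bool, what is visible of it).
- place_of(picture, query): "location" ([x, y, z] in mm, in world coordinates, good to about 4 mm: a listed point, or the origin of a listed thing).
The state is a dict: "time": time; "joint_pos": joint angles; "qd": joint speeds; "joint_efforts": joint torques, N m; "tool_pos": TCP position; "tcp_rot": TCP orientation; "ft_force": force on the tool from outside, world axes, zero at the start; "wrist_torque": the same for the moment, N m; "finger_gap": finger opening in mm; "grip_force": force on a finger pad.
Only numpy, scipy, OpenCV 4.12 (cv2) and the standard library are available. Lean on these libraries where they do the work, as an engineer would, in place of code of your own. Each camera call takes 0.05 s, during which the arm holds its last target. There are 200 camera calls.

TASK

Open the sloping clear window of the type-cleaning hood: put your fingertips beneath the lip along its lower edge and push it up its rails until the yellow pointer on the window stands within the red band on the side rail, then leave it there and take your hand away. Push only, nothing is to be gripped: do not pinch the lip between the fingers, do not shift the red band, and leave the type-bar stand in the hood and the other things on the counter where they are.

Things in the scene. Friction and masses are not known exactly. Their poses are not given: they have to be found in the camera images.
- hood: Fixed bench hood, green frame, clear sides and back, 350 mm wide (y), 290 deep (x), 310 high. Origin: centre of its underside; front faces its -x. Green front sill 55 mm high at x = -130 mm; from its top edge two rails slope up and back at 45 degrees and carry the clear sash. Sides at y = +-169 mm.
- lip_under (a point): Black underside of the lip on the sash's lower edge: a shelf 240 mm long (y), 45 deep (x), 12 thick (z; 8 black, 4 orange on top), square to the sash. Point: centre of the underside, 22.5 mm from its outer edge, 25 from the slope plane. z = up the slope, the sliding way; -x = out from the sash (to the robot and up at 45 degrees). Air below it; sash shut, the sill is 30 mm lower down the slope.
- pointer (a point): Tip of the yellow pointer (5 mm wide along the slope) on the -y edge of the sash; moves with it. z axis up along the slope.
- band_mid (a point): Middle of the face of the red band clip, 26 mm wide and 16 mm tall along the slope, on the hood's -y rail, beside the pointer's path. z axis up along the slope: pointer inside the band means it is within 8 mm of this point along z. The clip is stiff (25 N) but could be shoved; leave it alone.
- sash (a joint): How far the sash is raised, m along the slope: 0 shut, stop at 0.17. It is balanced by a hidden counterweight and stays where it is left; raising it takes about 3 to 5 N along the slope, nothing springs back.
- band (a joint): Position of the red band clip in m along the slope: equals the sash value at which the pointer is at the middle of the band.
- typebar_stand: Bystander: slotted teak stand, 60 x 160 x 35 mm, with nine chrome type bars to 99 mm high, loose on the hood's floor behind the sash. Origin: centre of its underside.
- spool: Bystander: black bakelite ribbon spool lying flat, 54 mm across, 24 mm high. Origin: centre of its underside.
- feed_roll: Bystander: steel feed roll 28 mm thick, 190 mm long with its spindle (along y), on two small teak blocks, 44 mm high. Origin: centre of its underside.
- bell_bracket: Bystander: brass bell on an L bracket, 50 x 40 mm, 54 mm high. Origin: centre of its underside.
- oil_bottle: Bystander: amber oil bottle 44 mm across, 110 mm high. Origin: centre of its underside.
- screwdriver: Bystander: screwdriver 190 mm long lying on the counter along its x. Origin: centre of its underside.
- screw_tin: Bystander: open steel tin 90 x 120 x 30 mm with brass screws. Origin: centre of its underside.

How it is judged (in metres and radians):
On the way, in this order (a step that is already met when the one before it is completed fails the run):
1. the fingers push on the underside of the lip (contact force between the fingers and sash_c0 above 0.5 N), for 0.1 s.
2. the pointer is within the red band (z of pointer in the frame of band_mid between -0.008 and 0.008 m), for 0.2 s.
At the end, for the whole second after the job is handed in: The yellow pointer is within 8 mm, along the slope, of the middle of the 16 mm red band, and the sash is at rest (all of step 2 and velocity of joint sash between -0.005 and 0.005 m/s); the robot touches nothing.
It fails at once if the lip is pinched (fingers press on its top and its underside at once) (contact force between the fingers and sash_c0 above 1 N and contact force between the fingers and sash_c1 above 1 N).
It fails at once if the red band is shifted by more than 5 mm (distance of band_mid from where it was at the start of the episode above 0.005 m).
It fails at once if the type-bar stand or another bystander is moved by more than 15 mm or lifted (distance of any of typebar_stand, spool, feed_roll, bell_bracket, oil_bottle, screwdriver, screw_tin from where it was at the start of the episode above 0.015 m).
It also fails if it takes over 38 s, if anything falls off the work surface, if the arm or the gripper's body presses on something with over 40 N, if the wrist force passes 120 N, or if a joint passes its speed limit or range.

## Working session

There is one attempt and no reset: what is moved stays moved. The work goes in short steps, Python scripts to look and compute and a shell command to move; the robot and the scene stay as the last step left them, time stands still between calls to the robot, and variables do not carry over. Pictures are saved under pics/ and viewed, at most 10 in all, crops included, and the job is handed in when it is done.

```bash
mkdir -p pics
cat > h.py <<'E'
import numpy as np, cv2
from bench import sense, snapshot, trace, place_of
def save(p,n): cv2.imwrite('pics/'+n, cv2.cvtColor(p['image'],cv2.COLOR_RGB2BGR))
E
python3 - <<'E'
from h import *
s=sense(); print(s['time'],s['tool_pos'],s['tcp_rot'],s['finger_gap'])
for c in ('scene','top'):
    p=snapshot(c); save(p,c+'1.png'); C=-p['R'].T@p['t']; print(c,np.round(C),p['R'][2].round(2))
    for q in ['hood','lip_under','pointer','band_mid','typebar_stand','spool','feed_roll','bell_bracket','oil_bottle','screwdriver','screw_tin']:
        r=place_of(p,q); print(q,[(np.round(a['location']).tolist(),round(a['conf'],2)) for a in r[:2]])
E
```

```text
0.0 [188.97059471 568.92170383 247.25839455] [-1.79896091e+02 -8.39258573e-03  1.61618165e+02] 85.2748343421867
scene [1152. -981.  968.] [-0.4   0.69 -0.61]
hood [([617.0, -88.0, 120.0], 0.74)]
lip_under [([549.0, 63.0, 106.0], 0.65)]
pointer [([615.0, -86.0, 123.0], 0.68)]
band_mid [([523.0, 413.0, 3.0], 0.72), ([658.0, -99.0, 158.0], 0.41)]
typebar_stand []
spool [([381.0, 175.0, 2.0], 0.5)]
feed_roll [([376.0, -166.0, -1.0], 0.55)]
bell_bracket [([424.0, -458.0, 1.0], 0.55)]
oil_bottle [([523.0, 409.0, 3.0], 0.61)]
screwdriver [([406.0, 446.0, 1.0], 0.52)]
screw_tin [([582.0, -433.0, 0.0], 0.73)]
top [ 371.  -22. 1208.] [ 0.19  0.02 -0.98]
hood [([665.0, 85.0, -2.0], 0.65)]
lip_under [([553.0, 61.0, 104.0], 0.84)]
pointer [([616.0, -91.0, 125.0], 0.93)]
band_mid [([552.0, 60.0, 108.0], 0.72), ([660.0, -93.0, 160.0], 0.6)]
typebar_stand [([731.0, 84.0, 6.0], 0.69)]
spool [([380.0, 180.0, -3.0], 0.76), ([410.0, 442.0, 4.0], 0.55)]
feed_roll [([376.0, -161.0, 0.0], 0.82), ([658.0, -90.0, 161.0], 0.43)]
bell_bracket [([426.0, -456.0, -2.0], 0.69)]
oil_bottle [([524.0, 411.0, -5.0], 0.81), ([553.0, 57.0, 104.0], 0.18)]
screwdriver [([405.0, 446.0, 4.0], 0.67)]
screw_tin [([587.0, -434.0, 0.0], 0.98)]
```

```bash
python3 -c "
import cv2,numpy as np
a=cv2.imread('pics/scene1.png');b=cv2.imread('pics/top1.png')
cv2.imwrite('pics/both.png',cv2.resize(np.vstack([a,b]),(400,600)) if 0 else cv2.resize(np.hstack([a,b]),(800,300)))"
```

```text
(no output)
```

View pics/scene1.png

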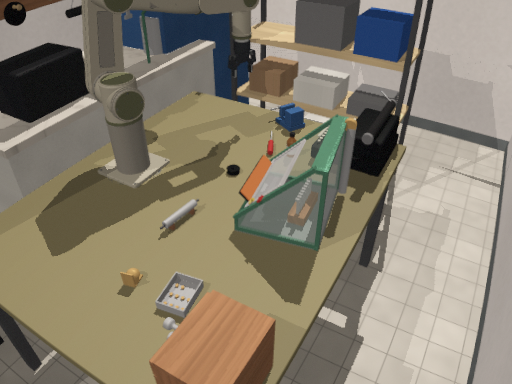

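View pics/top1.png

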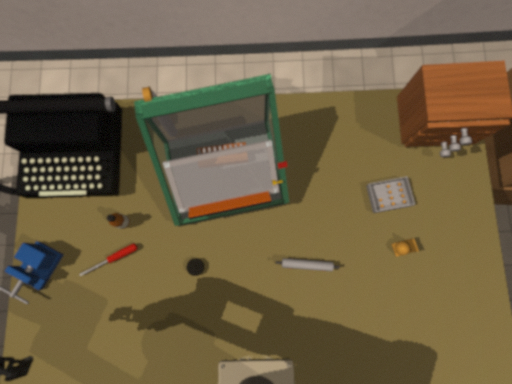

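The scene view shows the hood with the orange lip near (257,180), the pointer and red clip on the near rail at (255,200), and the stand inside. The top view shows the lip from (189,211) to (271,200), the pointer at (277,183) and the red band at (282,165). The hood is yawed roughly 10°.

```bash
cat >> h.py <<'E'
from scipy.spatial.transform import Rotation as Ro
def ray(p,uv):
    K=np.array(p['intrinsics']); d=(np.array(uv,float)-K[:2,2])/[K[0,0],K[1,1]]; x=d.copy()
    for _ in range(20): x=d/(1+p['k1']*(x@x))
    R=np.array(p['R']); return -R.T@np.array(p['t']), R.T@np.array([*x,1])
def onz(p,uv,z): C,d=ray(p,uv); return C+d*(z-C[2])/d[2]
def tri(l):
    A=0;b=0
    for C,d in l:
        d=d/np.linalg.norm(d); P=np.eye(3)-np.outer(d,d); A=A+P; b=b+P@C
    return np.linalg.solve(A,b)
def blob(p,lo,hi,box=None):
    h=cv2.cvtColor(p['image'],cv2.COLOR_RGB2HSV); m=cv2.inRange(h,lo,hi)
    if box:
        z=np.zeros_like(m); a,b,c,d=box; z[b:d,a:c]=m[b:d,a:c]; m=z
    return m
def goal(yaw):  # tool z into the slope, tool y along the hood's y
    y=np.radians(yaw); hx=np.array([np.cos(y),np.sin(y),0]); hy=np.array([-np.sin(y),np.cos(y),0])
    z=.70711*hx-[0,0,.70711]; return np.c_[np.cross(hy,z),hy,z]
E
python3 - <<'E'
from h import *
p=snapshot('top'); q=snapshot('scene')
m=blob(p,(5,170,90),(14,255,255),(175,180,290,225)); v=np.argwhere(m)[:,::-1]
pts=np.array([onz(p,u,112)[:2] for u in v]).astype(np.float32)
vx,vy,x0,y0=cv2.fitLine(pts,cv2.DIST_L2,0,.01,.01).ravel(); print(len(v),'lip dir',vx,vy,'yaw',np.degrees(np.arctan(-vx/vy)),x0,y0)
d=(pts-[x0,y0])@[vx,vy]; print('len',d.min(),d.max())
for n,lo,hi,b1,b2 in [('ptr',(20,120,120),(35,255,255),(268,172,290,195),(240,185,275,215)),('band',(0,180,120),(4,255,255),(270,155,295,175),(240,185,285,215))]:
    l=[]
    for c,b in ((p,b1),(q,b2)):
        m=blob(c,lo,hi,b); w=np.argwhere(m)[:,::-1]; print(n,len(w),w.mean(0) if len(w) else '')
        if len(w): l.append(ray(c,w.mean(0)))
    if len(l)==2: print(n,tri(l).round(1))
print('goal rpy',Ro.from_matrix(goal(10)).as_euler('xyz',degrees=True))
cv2.imwrite('pics/crop1.png',cv2.cvtColor(cv2.resize(q['image'][130:220,220:330],None,fx=6,fy=6,interpolation=2),cv2.COLOR_RGB2BGR))
E
```

```text
799 lip dir 0.178573 -0.98392665 yaw 10.286652 553.6404 59.926563
len -120.11662 120.11147
ptr 31 [275.87096774 181.93548387]
ptr 13 [251.23076923 200.        ]
ptr [614.9 -77.3 121.3]
band 37 [282.24324324 164.40540541]
band 9 [259.66666667 198.55555556]
band [656.8 -95.6 156.8]
goal rpy [-180.   45. -170.]
```

View pics/crop1.png

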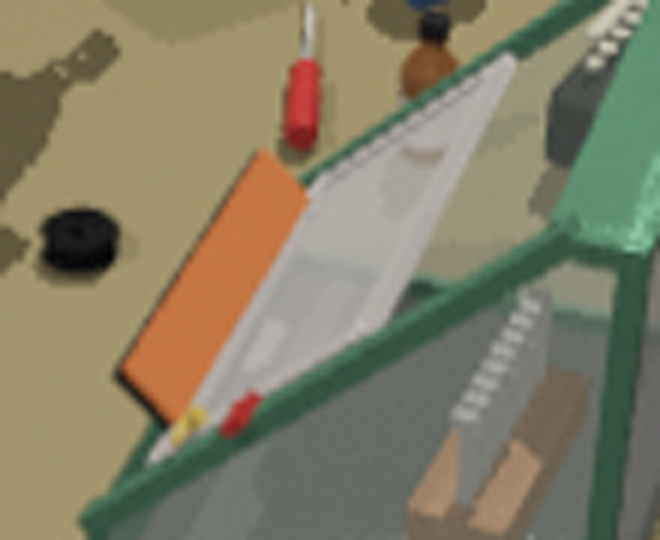

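The crop shows the sash shut, with the orange-topped lip unobstructed and the yellow pointer at about (188,425) just short of the red clip at (240,413). Hood yaw is about 10.3°, the lip underside centre is about (551,61,104), and the travel needed is about 54 mm. I'll move across at height first.

```bash
python3 -m handwheel '[[-1,-1.7,-1.7,-0.1,0,0,0],[-1,-1.7,-1.7,-0.1,0,0,0],[-1,-1.7,-1.7,-0.1,0,0,0],[-1,-1.7,-1.7,-0.1,0,0,0],[-1,-1.7,-1.7,-0.1,0,0,0],[-1,-1.7,-1.7,-0.1,0,0,0],[-1,-1.7,-1.7,-0.1,0,0,0],[-1,-1.7,-1.7,-0.1,0,0,0],[-1,-1.7,-1.7,-0.1,0,0,0],[-1,-1.7,-1.7,-0.1,0,0,0],[-1,-1.7,-1.7,-0.1,0,0,0],[-1,-1.7,-1.7,-0.1,0,0,0]]'; python3 -m handwheel '[[-1,-1.7,-1.7,-0.1,0,0,0],[-1,-1.7,-1.7,-0.1,0,0,0],[-1,-1.7,-1.7,-0.1,0,0,0],[-1,-1.7,-1.7,-0.1,0,0,0],[-1,-1.7,-1.7,-0.1,0,0,0],[-1,-1.7,-1.7,-0.1,0,0,0],[-1,-1.7,-1.7,-0.1,0,0,0],[-1,-1.7,-1.7,-0.1,0,0,0],[-1,-1.7,-1.7,-0.1,0,0,0],[-1,-1.7,-1.7,-0.1,0,0,0],[-1,-1.7,-1.7,-0.1,0,0,0],[-1,-1.7,-1.7,-0.1,0,0,0]]'; python3 -m handwheel '[[-1,0,0,0,0,0,-0.1],[-1,0,0,0,0,0,-0.1],[-1,0,0,0,0,0,-0.1],[-1,0,0,0,0,0,-0.1],[-1,0,0,0,0,0,-0.1],[-1,0,0,0,0,-0.11,0],[-1,0,0,0,0,-0.11,0],[-1,0,0,0,0,-0.11,0],[-1,0,0,0,0,-0.11,0],[-1,0,0,0,0,-0.11,0],[-1,0,0,0,0,-0.11,0],[-1,0,0,0,0,-0.11,0]]'
cat >> h.py <<'E'
YAW=10.3; L=np.array([551,61,104.])
def rel(s):  # TCP in the lip axes (x down slope, y, z into the slope), turn to goal in tool axes
    G=goal(YAW); R=Ro.from_euler('xyz',s['tcp_rot'],degrees=True).as_matrix()
    return (G.T@(np.array(s['tool_pos'])-L)).round(1), Ro.from_matrix(R.T@G).as_rotvec().round(3)
E
python3 -c "
from h import *
s=sense(); print(rel(s), s['joint_pos'],s['finger_gap'])
print('shift in tool axes to x25,z-105 after turn',(np.array([25,0,-105])-rel(s)[0]))"
```

```text
time: 2.3
tool_pos: [318.8, 310.4, 260.5]
tcp_rot: [180.0, 0.0, 161.6]
ft_force: [1.1, 0.4, -0.2]
finger_gap: -0.1
grip_force: 0.0
time: 3.3
tool_pos: [448.1, 52.4, 272.6]
tcp_rot: [180.0, 0.0, 161.6]
ft_force: [-0.4, 0.8, 0.1]
finger_gap: 0.2
grip_force: 0.0
time: 4.3
tool_pos: [502.0, 56.4, 269.8]
tcp_rot: [179.6, 41.9, -169.8]
ft_force: [1.3, 1.2, 0.5]
finger_gap: 0.1
grip_force: 0.0
(array([ -82.5,    4.3, -151.9]), array([ 0.006, -0.054, -0.002])) [  -8.08067859  -51.06786074  136.91613853   15.34734465   54.80941757
 -112.78784014] 0.05325469719933429
shift in tool axes to x25,z-105 after turn [107.5  -4.3  46.9]
```

Joint 2 is at its limit in this retracted pose, so I'll go straight down at this distance to a pre-pose just outside and below the lip.

```bash
python3 -m handwheel '[[-1,0.9,0,0.9,0,0,0],[-1,0.9,0,0.9,0,0,0],[-1,0.9,0,0.9,0,0,0],[-1,0.9,0,0.9,0,0,0],[-1,0.9,0,0.9,0,0,0],[-1,0.9,0,0.9,0,0,0]]'
python3 -c "
from h import *
s=sense(); print(rel(s), np.round(s['joint_pos'],1))
print('todo',(np.array([25,0,-45])-rel(s)[0]))"
```

```text
time: 4.8
tool_pos: [501.4, 56.6, 197.3]
tcp_rot: [179.6, 41.6, -169.7]
ft_force: [-0.8, -0.3, -1.1]
finger_gap: 0.1
grip_force: 0.0
(array([ -30.9,    4.6, -101. ]), array([ 0.007, -0.059, -0.   ])) [  -8.   -48.6  143.1   17.2   46.7 -115.9]
todo [55.9 -4.6 56. ]
```

```bash
cat > fk.py <<'E'
from h import *
from scipy.optimize import least_squares
def fk(q,k):
    h,s,a2,e,a3,d=k; q=np.asarray(q)
    A=Ro.from_euler('z',q[0],degrees=True); B=A*Ro.from_euler('y',q[1],degrees=True); C=B*Ro.from_euler('y',q[2],degrees=True)
    D=C*Ro.from_euler('z',q[3],degrees=True)*Ro.from_euler('y',q[4],degrees=True)*Ro.from_euler('z',q[5],degrees=True)
    return np.array([0,0,h])+A.apply([s,0,0])+B.apply([0,0,a2])+C.apply([e,0,a3])+D.apply([0,0,d]), D
Q=[[66.727,7.471,85.268,0,87.261,-4.893],[-8.08067859,-51.06786074,136.91613853,15.34734465,54.80941757,-112.78784014]]
P=[[189.174,569.402,248.292],[502,56.4,269.8]]
s=sense(); Q.append(s['joint_pos']); P.append(s['tool_pos'])
f=least_squares(lambda k:np.r_[np.ravel([fk(q,k)[0]-p for q,p in zip(Q,P)]),.01*(k-[350,0,450,0,450,250])],[350,0,450,0,450,250])
K=f.x
lo=np.array([-169,-51,1.5,-76,0,-152.]);hi=np.array([169,129,142.8,256,156,152.])
CONST=fk(Q[0],K)[1].inv()*Ro.from_euler('xyz',[180,0,161.618],degrees=True)
def ik(p,Rg,q0):
    g=lambda q:np.r_[fk(q,K)[0]-p,200*((fk(q,K)[1]*CONST).inv()*Ro.from_matrix(Rg)).as_rotvec()]
    r=least_squares(g,np.clip(q0,lo+.5,hi-.5),bounds=(lo,hi)); return r.x,np.linalg.norm(g(r.x)[:3]),np.linalg.norm(g(r.x)[3:])/200*57.3
E
python3 - <<'E'
from fk import *
print(K.round(1),'resid',np.abs(f.fun[:9]).max().round(2))
for q in Q: print((fk(q,K)[1]*CONST).as_euler('xyz',degrees=True).round(1))
# tool tilt t from vertical, yaw; tip at G coords (x,0,zt) 
G=goal(YAW)
for tilt in (45,35,25,15):
  for yaw in (10.3,0,-10,25):
    Rg=Ro.from_euler('xyz',[180,tilt,180+yaw],degrees=True).as_matrix(); out=[]
    for up in (25,-40):
        tip=L+G@[up,0,6.]   # tip deep under the lip
        out.append(min((ik(tip-17*Rg[:,2],Rg,q0) for q0 in (Q[2],[0,-40,140,0,60,-100],[0,-40,140,0,60,80])),key=lambda r:r[1]+r[2]))
    print(tilt,yaw,[(round(o[1],1),round(o[2],1),o[0].round(0).tolist()) for o in out])
E
```

```text
[413.5 -43.6 538.3  88.7 577.  584.4] resid 47.29
[180.    0.  161.6]
[ 179.6   41.9 -169.9]
[ 179.6   41.6 -169.7]
45 10.3 [(np.float64(9.5), np.float64(8.0), [-9.0, -27.0, 143.0, 27.0, 32.0, -129.0]), (np.float64(3.0), np.float64(2.5), [-3.0, -30.0, 143.0, 22.0, 27.0, -120.0])]
45 0 [(np.float64(8.9), np.float64(7.5), [29.0, -26.0, 143.0, -36.0, 35.0, -35.0]), (np.float64(2.4), np.float64(2.0), [23.0, -28.0, 143.0, -34.0, 30.0, -42.0])]
45 -10 [(np.float64(4.0), np.float64(3.4), [48.0, -18.0, 143.0, -55.0, 47.0, 6.0]), (np.float64(0.0), np.float64(0.0), [41.0, -22.0, 141.0, -54.0, 42.0, -4.0])]
45 25 [(np.float64(5.6), np.float64(4.9), [-48.0, -9.0, 143.0, 63.0, 55.0, 152.0]), (np.float64(5.4), np.float64(6.1), [-15.0, -26.0, 140.0, 38.0, 36.0, -152.0])]
35 10.3 [(np.float64(0.0), np.float64(0.0), [-1.0, -28.0, 142.0, 12.0, 32.0, -110.0]), (np.float64(0.0), np.float64(0.0), [1.0, -25.0, 135.0, 9.0, 35.0, -105.0])]
35 0 [(np.float64(0.0), np.float64(0.0), [17.0, -27.0, 141.0, -18.0, 33.0, -61.0]), (np.float64(0.0), np.float64(0.0), [16.0, -24.0, 134.0, -15.0, 37.0, -65.0])]
35 -10 [
[... 898 characters left out ...]
t64(0.0), np.float64(0.0), [-7.0, -13.0, 121.0, 16.0, 51.0, -130.0])]
15 10.3 [(np.float64(0.0), np.float64(0.0), [5.0, -9.0, 119.0, 2.0, 55.0, -97.0]), (np.float64(0.0), np.float64(0.0), [5.0, -6.0, 112.0, 2.0, 60.0, -96.0])]
15 0 [(np.float64(0.0), np.float64(0.0), [9.0, -9.0, 119.0, -3.0, 55.0, -80.0]), (np.float64(0.0), np.float64(0.0), [9.0, -6.0, 111.0, -3.0, 60.0, -80.0])]
15 -10 [(np.float64(0.0), np.float64(0.0), [13.0, -8.0, 118.0, -7.0, 56.0, -64.0]), (np.float64(0.0), np.float64(0.0), [12.0, -5.0, 111.0, -6.0, 61.0, -65.0])]
15 25 [(np.float64(0.0), np.float64(0.0), [-1.0, -7.0, 118.0, 8.0, 56.0, -120.0]), (np.float64(0.0), np.float64(0.0), [0.0, -5.0, 111.0, 7.0, 61.0, -118.0])]
```

The start pose and the later ones don't fit one simple model, but full 45° tilt is clearly at joint 3's limit. A 30° tilt still pushes on the lip's underside edge and presses slightly into the sash, so I'll use that.

```bash
python3 -m handwheel '[[-1,0,0,0,0,0.1,0],[-1,0,0,0,0,0.1,0],[-1,0.5,0,0.8,0,0,0],[-1,0.5,0,0.8,0,0,0],[-1,0.5,0,0.8,0,0,0],[-1,0.5,0,0.8,0,0,0],[-1,0.5,0,0.8,0,0,0],[-1,0.5,0,0.8,0,0,0],[-1,0.5,0,0.8,0,0,0],[-1,0.5,0,0.8,0,0,0],[-1,0.5,0,0.8,0,0,0],[-1,0,0,0,0,0,0]]'
python3 -c "
from h import *
s=sense(); print(rel(s), np.round(s['joint_pos'],1))
y=np.radians(YAW);d=np.array(s['tool_pos'])-L; print('hx,hy,z rel lip',d[0]*np.cos(y)+d[1]*np.sin(y),-d[0]*np.sin(y)+d[1]*np.cos(y),d[2])
p=snapshot('scene'); cv2.imwrite('pics/crop2.png',cv2.cvtColor(cv2.resize(p['image'][110:220,180:330],None,fx=5,fy=5,interpolation=2),cv2.COLOR_RGB2BGR))
"
```

```text
time: 5.8
tool_pos: [497.1, 56.5, 109.7]
tcp_rot: [179.6, 29.9, -169.7]
ft_force: [-0.8, 0.4, -0.8]
finger_gap: 0.2
grip_force: 0.0
(array([ 34. ,   5.2, -42.1]), array([ 0.007, -0.263, -0.001])) [  -5.   -30.1  137.8   11.5   44.  -111.7]
hx,hy,z rel lip -53.84303444244796 5.207438274628512 5.71510263995836
```

View pics/crop2.png

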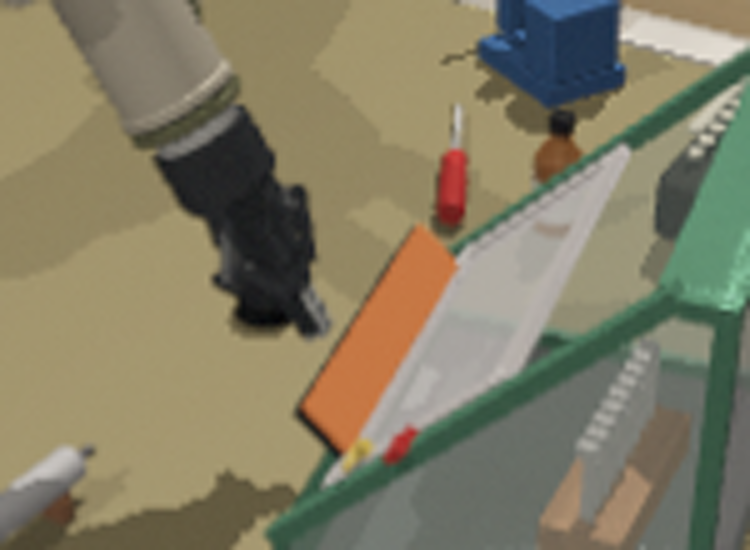

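The view shows the closed fingertips at (315,325), in front of the lip edge and clear of it. I'll drop slightly and go forward under the lip.

```bash
python3 -m handwheel '[[-1,0.3,-0.1,0.5,0,0,0],[-1,0.3,-0.1,0.5,0,0,0],[-1,-0.4,-0.1,0.25,0,0,0],[-1,-0.4,-0.1,0.25,0,0,0],[-1,-0.4,0,0.25,0,0,0],[-1,-0.4,0,0.25,0,0,0],[-1,-0.4,0,0.25,0,0,0],[-1,-0.4,0,0.25,0,0,0],[-1,0,0,0,0,0,0]]'
cat >> h.py <<'E'
def meas(n):
    s=sense(); y=np.radians(YAW); d=np.array(s['tool_pos'])-L; f=np.array(s['ft_force']); u=goal(YAW)[:,0]
    print('hx,hy,z',(d@[np.cos(y),np.sin(y),0]).round(1),(d@[-np.sin(y),np.cos(y),0]).round(1),d[2].round(1),'F downslope',(f@u).round(1), s['time'])
    for c in ('top','scene'):
        p=snapshot(c); save(p,n+c+'.png'); r={}
        for k in ('pointer','band_mid'):
            o=[a for a in place_of(p,k) if abs(a['location'][1]+90)<40]
            if o: r[k]=np.array(o[0]['location']); print(c,k,r[k].round(1),round(o[0]['conf'],2))
        if len(r)==2: print('to go', ((r['pointer']-r['band_mid'])@u).round(1))
E
python3 -c "
from h import *
meas('m1')"
```

```text
time: 6.6
tool_pos: [527.9, 57.8, 100.4]
tcp_rot: [179.7, 30.2, -169.6]
ft_force: [-0.1, 0.4, -0.6]
finger_gap: -0.2
grip_force: 0.0
hx,hy,z -23.3 1.0 -3.6 F downslope 0.4 6.6
top pointer [618.2 -88.5 123.1] 0.79
top band_mid [656.7 -95.1 159.4] 0.62
to go 51.6
scene pointer [616.9 -87.7 120.6] 0.89
scene band_mid [655.6 -95.2 156.5] 0.55
to go 51.4
```

```bash
python3 -m handwheel '[[-1,-0.29,0,-0.08,0,0,0],[-1,-0.29,0,-0.08,0,0,0],[-1,-0.29,0,-0.08,0,0,0],[-1,-0.29,0,-0.08,0,0,0],[-1,-0.29,0,-0.08,0,0,0],[-1,-0.29,0,-0.08,0,0,0],[-1,-0.29,0,-0.08,0,0,0],[-1,-0.29,0,-0.08,0,0,0],[-1,0,0,0,0,0,0],[-1,0,0,0,0,0,0]]'
python3 -c "
from h import *
meas('m2')"
```

```text
time: 7.73
tool_pos: [544.2, 60.8, 117.8]
tcp_rot: [179.7, 30.2, -169.7]
ft_force: [0.9, -1.1, 0.0]
finger_gap: 0.4
grip_force: 0.1
hx,hy,z -6.8 1.0 13.8 F downslope -0.5 7.7333
top pointer [631.2 -87.9 138.3] 0.77
top band_mid [658.4 -93.3 160.5] 0.51
to go 33.9
scene pointer [630.4 -86.5 135.3] 0.75
scene band_mid [654.4 -96.4 159.7] 0.42
to go 32.7
```

View pics/m2scene.png

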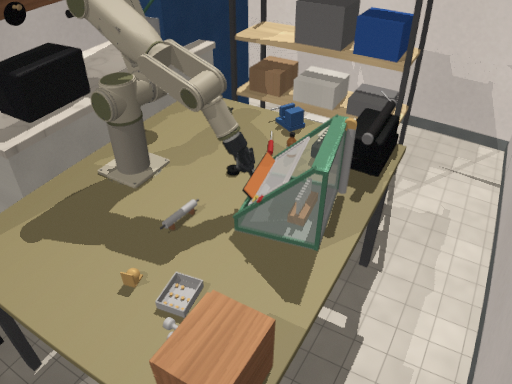

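The fingers are pushing at (250,165) and the sash has risen about 18 mm, leaving about 33 mm. I'll push on and then recheck.

```bash
python3 -m handwheel '[[-1,-0.29,0,-0.08,0,0,0],[-1,-0.29,0,-0.08,0,0,0],[-1,-0.29,0,-0.08,0,0,0],[-1,-0.29,0,-0.08,0,0,0],[-1,-0.29,0,-0.08,0,0,0],[-1,-0.29,0,-0.08,0,0,0],[-1,-0.29,0,-0.08,0,0,0],[-1,-0.29,0,-0.08,0,0,0],[-1,0,0,0,0,0,0],[-1,0,0,0,0,0,0]]'
python3 -c "
from h import *
meas('m3');meas('m3b')
a=cv2.imread('pics/m3top.png')[140:200,240:310];b=cv2.imread('pics/m3scene.png')[165:225,230:300]
cv2.imwrite('pics/crop3.png',np.hstack([cv2.resize(i,(400,343),interpolation=2) for i in(a,b)]))"
```

```text
time: 8.87
tool_pos: [560.9, 63.7, 135.2]
tcp_rot: [179.7, 30.2, -169.6]
ft_force: [0.3, 0.2, -0.8]
finger_gap: -0.1
grip_force: 0.1
hx,hy,z 10.2 0.9 31.2 F downslope 0.3 8.8667
top band_mid [657.2 -94.5 162. ] 0.63
scene pointer [645.5 -85.2 150.6] 0.57
scene band_mid [647.1 -80.3 153.4] 0.71
to go 3.7
hx,hy,z 9.7 0.9 30.7 F downslope 0.2 9.1667
top pointer [645.6 -85.7 154. ] 0.85
top band_mid [657.7 -92.4 162.8] 0.56
to go 13.8
scene pointer [644.1 -82.4 151.1] 0.64
scene band_mid [657.8 -95.6 156.8] 0.61
to go 11.9
```

View pics/crop3.png

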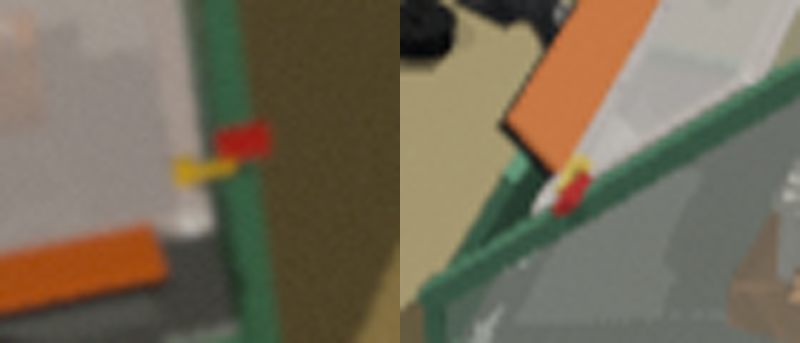

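The pointer tip at crop (237,165) is just below the red band, whose middle is at (243,141). That is about 13 mm, in agreement with the networks.

```bash
python3 -m handwheel '[[-1,-0.25,0,-0.07,0,0,0],[-1,-0.25,0,-0.07,0,0,0],[-1,-0.25,0,-0.07,0,0,0],[-1,-0.25,0,-0.07,0,0,0],[-1,-0.25,0,-0.07,0,0,0],[-1,0,0,0,0,0,0],[-1,0,0,0,0,0,0],[-1,0,0,0,0,0,0]]'
python3 -c "
from h import *
meas('m4');meas('m4b')
a=cv2.imread('pics/m4top.png')[140:200,240:310];b=cv2.imread('pics/m4scene.png')[165:225,230:300]
cv2.imwrite('pics/crop4.png',np.hstack([cv2.resize(i,(400,343),interpolation=2) for i in(a,b)]))"
```

```text
time: 10.13
tool_pos: [569.4, 65.3, 144.1]
tcp_rot: [179.7, 30.2, -169.7]
ft_force: [0.3, 0.1, -0.4]
finger_gap: 0.2
grip_force: 0.3
hx,hy,z 18.9 1.0 40.1 F downslope 0.0 10.1333
top pointer [655.6 -83.8 164.6] 0.74
top band_mid [661.3 -91.1 157.1] 0.5
to go -2.3
scene band_mid [655.8 -96.6 158.5] 0.5
hx,hy,z 18.8 0.9 40.0 F downslope 0.8 10.4333
top pointer [654.  -80.8 165.9] 0.84
top band_mid [659.5 -93.8 161.2] 0.41
to go -1.1
scene pointer [651.6 -83.  162.6] 0.75
scene band_mid [656.6 -97.2 157.9] 0.59
to go -1.6
```

View pics/crop4.png

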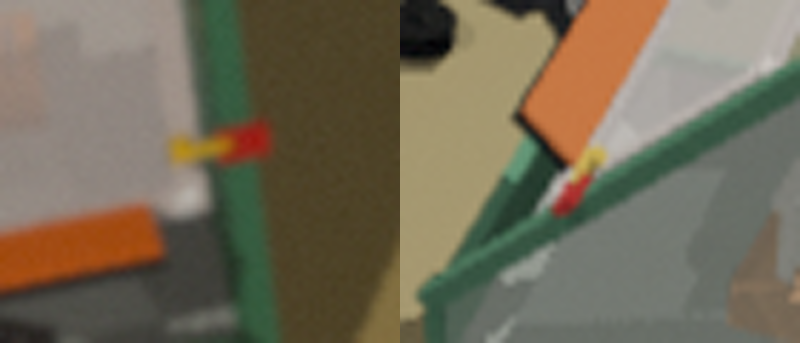

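The pointer now lies across the middle of the red band, with both cameras within 2 mm of centre. I'll back away down the slope and then out.

```bash
python3 -m handwheel '[[-1,0.29,0,0.08,0,0,0],[-1,0.29,0,0.08,0,0,0],[-1,0.29,0,0.08,0,0,0],[-1,0.29,0,0.08,0,0,0],[-1,0.29,0,0.08,0,0,0],[-1,0.4,0,-0.25,0,0,0],[-1,0.4,0,-0.25,0,0,0],[-1,0.4,0,-0.25,0,0,0],[-1,0.4,0,-0.25,0,0,0],[-1,0.4,0,-0.25,0,0,0],[-1,0.4,0,-0.25,0,0,0],[-1,0.4,0,-0.25,0,0,0]]'; python3 -m handwheel '[[-1,0.4,0,-0.25,0,0,0],[-1,0.4,0,-0.25,0,0,0],[-1,0,0,0,0,0,0],[-1,0,0,0,0,0,0],[-1,0,0,0,0,0,0],[-1,0,0,0,0,0,0]]'
python3 -c "
from h import *
meas('m5');meas('m5b')
a=cv2.imread('pics/m5top.png')[140:200,240:310];b=cv2.imread('pics/m5scene.png')[110:230,190:330]
cv2.imwrite('pics/crop5.png',np.hstack([cv2.resize(i,(400,343),interpolation=2) for i in(a,b)]))"
```

```text
time: 11.73
tool_pos: [525.8, 57.3, 134.1]
tcp_rot: [179.6, 30.2, -169.7]
ft_force: [0.3, -0.2, -0.6]
finger_gap: -0.3
grip_force: 0.0
time: 12.23
tool_pos: [517.2, 55.7, 134.4]
tcp_rot: [179.6, 30.2, -169.7]
ft_force: [-0.4, -0.2, -0.2]
finger_gap: 0.4
grip_force: 0.0
hx,hy,z -34.3 0.8 30.4 F downslope 0.4 12.2333
top pointer [655.7 -81.3 164.6] 0.98
top band_mid [658.6 -91.6 158.8] 0.5
to go -3.4
scene pointer [651.5 -83.6 162.3] 0.87
scene band_mid [657.  -95.5 155.5] 0.61
to go -2.5
hx,hy,z -34.4 0.8 30.2 F downslope -0.3 12.5333
top pointer [656.9 -84.1 159.7] 0.8
top band_mid [658.7 -91.6 158.5] 0.45
to go -0.5
scene pointer [652.8 -82.1 158.2] 0.97
scene band_mid [656.9 -97.3 158.2] 0.5
to go 0.9
```

View pics/crop5.png

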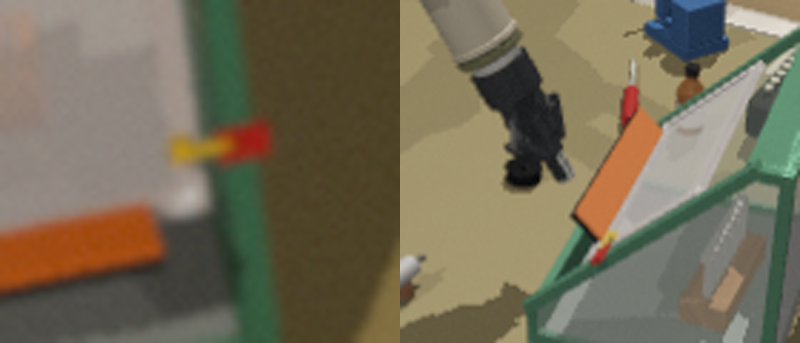

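The pointer is still in the middle of the band at (235,147), and the hand is clear of the lip at (565,175).

```bash
python3 -c "
from bench import hand_in; print(hand_in())"
```

```text
the job is handed in; nothing more can be done
None
```

The sash is up with the yellow pointer within about 3 mm of the red band's middle in both cameras, the hand is clear of the lip, and the job is handed in at about 12.5 s; `hand_in()` gave no verdict.

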